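Peel the top tray off a wet stack

ROBOT

A 7-joint arm with a two-finger parallel gripper is mounted at the origin on the work surface. World frame = base frame: x ahead of the robot, y to its left, z up, the work surface at z = 0. Lengths are in m, angles in rad, forces in N, time in s.
With the tool pointing down it reaches from about 0.35 to 0.775 m from the base axis. Payload 3.1 kg.
Tool frame: the origin (TCP) lies midway between the tips of the shut fingers; the grasp point (between the pads) lies 19 mm behind it; z points along the fingers, y is the line along which they close (so a half turn about z gives the same grasp; the last joint's range is limited). The gripper opens to 85 mm and grips with 20 to 120 N. Pads are 22 mm wide; open, the fingers measure 114 mm over their backs; the gripper's body (76 mm by 85 mm) begins 54 mm behind the grasp point. The pads swing forward as they close: fully open they stand 13 mm farther back than shut.
Start: joints at [-1.332, 0.311, 0.014, 1.512, -0.004, 1.319, -0.027], TCP at [0.152, 0.528, 0.211] pointing down, gripper open.
Joint ranges: [-2.7, 2.7], [-0.3, 1.91], [-1.27, 1.3], [0.12, 2.57], [-1.44, 4.58], [0.2, 2.03], [-3.05, 3.05]. Speed limits (rad/s): [2.79, 2.79, 3.14, 3.14, 3.14, 3.14, 3.14].

INTERFACE

Orientations are given as a 3x3 rotation matrix whose columns are the frame's x, y, z axes.
In Python, from plant import manip gives the robot as it stands. The module is installed in compiled form; this text tells all that it offers.
- The arm moves only by the shell command python3 -m crank 'ROWS' [FORCE]. ROWS is text: rows parted by semicolons, each of 7 numbers parted by spaces: the turn, a rotation vector about the world's x, y, z in degrees, then the shift along the world's x, y, z in m, then the opening in per cent of the stroke, from 0 (shut) to 100 (fully open). In form: ax ay az x y z grip; .... A call has 1 to 20 rows; each row shifts and turns the commanded pose from where the row before left it; what a row does not reach is not made up. A row lasts 1/8 s, in which the tool goes at most 62.5 mm and 10.7 degrees, less where a joint would pass 70% of its speed; a pose out of reach is approached as far as the arm can. A call with a gripper value outside its range is refused whole. The fingers move at their own pace and stop on an object; FORCE is the grip in N (left out, the last holds). Time passes only in rows, so rows that do not move let the fingers close. It gives the time, the measured TCP pose, the force, the opening and the grip force at its end, in the units of the state.
- manip.sense(): the state, without advancing time (a new reading comes with each control period).
- manip.read_camera(name): name is "scene" or "top"; returns the picture (420x560x3 uint8, red, green, blue); there is no depth.
- manip.get_calibration(name): a dict with "fovy" (degrees; the focal length in pixels is half the picture's height over the tangent of half this angle, whatever the lens; pixels are square), "cx", "cy" (the principal point, pixels), "dist" ([k1, k2, p1, p2, k3] as OpenCV has them; the pictures are not rectified), "pose" (4x4, takes a point from camera to world coordinates). Camera axes: x right, y down, z forward; pixel columns grow to the right and rows downward; lengths in m; the calibration is good to about 2 mm. A picture is of the moment at which its call begins. get_calibration takes no time and is no camera call.
- manip.finish_job(): hands the job in; it is judged then, once.
The state is a dict: "time": time; "q": joint angles; "dq": joint speeds; "tau": joint torques, N m; "tcp_pos": TCP position; "ee_rot": TCP orientation; "ft_force": force on the tool from outside, world axes, zero at the start; "ft_torque": the same for the moment, N m; "grip_width": finger opening in m; "finger_force": force on a finger pad.
Only numpy, scipy, OpenCV 4.12 (cv2) and the standard library are available. Lean on these libraries where they do the work, as an engineer would, in place of code of your own. Each camera call takes 0.05 s, during which the arm holds its last target. There are 200 camera calls.

TASK

The beaker's cover has been left lying in the top one of a stack of wet trays: take it by its knob and set it on the beaker so that it sits seated and level, and let it go. Then peel the stuck top tray off the stack by its corner lug, raising that corner first while the opposite corner stays down on the stack, and finish holding the tray level by its lug, centred over the black drip mat, at least 15 cm above the bench: do not put it down or let go. Leave the beaker and everything else standing where they are.

Things in the scene. Friction and masses are not known exactly. Their poses are not given: they have to be found in the camera images.
- stack: The two lower white enamel trays with dark rims, nested and fixed to the bench: outline over the rim 174 (x) x 134 (y), top of rim 26 above the bench. Origin: centre of the underside, on the bench; z up. The top tray hangs in it by its flange, same axes at the start.
- stack_far_corner (a point): Point of the lower stack at the corner diagonally opposite the lug, at x +79, y -59, 28 above the bench in the stack's frame; at the start tray_far_corner lies exactly here.
- tray_center (a point): Centre of the top tray, 11 above its underside, 19 above the bench at the start; axes along its sides, z up. White enamel, about 0.13 kg, flange 174 (x) x 134 (y) and 3 thick, 21 from underside to top of flange, inside 144 x 104. At the start the flange lies on the stack's rim, its top 29 above the bench.
- tray_lug (a point): Centre of the upright lug on the top tray's corner: tray frame x -79, y +59, 26 above tray_center. The lug is a plate 12 thick along the tray's diagonal (line from tray_center to it), 30 wide, 32 tall; its top is 61 above the bench at the start. Pinch it from above across the 12, one finger on the tray's side, one outside, tips a few mm above the flange.
- tray_far_corner (a point): Point on the top tray's flange at the corner opposite the lug, at x +79, y -59 in the tray's frame, 9 above tray_center (28 above the bench at the start). Raising the lug corner by turning the tray about this corner lets it come out freely.
- cover_knob (a point): Middle of the cover's knob, 25 above the cover's underside. The cover is a grey disc 96 across and 5 thick with a black upright round knob, 22 across and 28 tall, on top of it, and below it a plug 71 across and 6 deep that goes into the beaker's mouth. About 0.09 kg. At the start it lies in the top tray (knob's middle 36 above the bench, its top 50).
- cover_seat (a point): Point on the cover's axis at the underside of the disc, 6 above the bottom of the plug and 19 below the knob's middle. When seated it coincides with beaker_rim.
- beaker_rim (a point): Centre of the mouth of the amber glass beaker, at rim height, 100 above the bench. Beaker loose, round, 86 outside, 78 inside, about 0.5 kg, with a small spout.
- mat_center (a point): Centre of the upper side of the black ribbed rubber drip mat, 160 (x) x 120 (y), fixed flat on the bench, about 5 high.
- beaker: The beaker; origin at the centre of its underside, on the bench.
- tray: The top tray; origin at the centre of its underside, 11 below tray_center. It is stuck: four rubber bumps squeeze its long sides while it is down, so pulling it straight up takes 10 to 20 N; raising just the lug corner takes about a third of that. They let go once it is 20 up.
- cover: The cover; origin at the centre of the plug's underside.
- reagent: Bystander, to be left alone: amber glass reagent bottle, 54 across, 105 high. Origin: centre of its underside.
- squeeze: Bystander, to be left alone: white plastic bottle with a cap, 52 across, 110 high. Origin: centre of its underside.
- jar: Bystander, to be left alone: squat specimen jar with a lid, 54 across, 60 high. Origin: centre of its underside.
- dish: Bystander, to be left alone: small white bowl, 84 across, 35 high. Origin: centre of its underside.
- gloves: Bystander, to be left alone: cardboard box, 110 x 200 x 65 high. Origin: centre of its underside.
- spatula: Bystander, to be left alone: steel spatula lying flat, about 170 long. Origin: centre of its underside (z up).
- cup: Bystander, to be left alone: white plastic cup, 60 across, 60 high. Origin: centre of its underside.

How it is judged:
On the way, in this order (a step that is already met when the one before it is completed fails the run):
1. the cover sits seated and level on the beaker, let go, with the top tray still down in the stack (horizontal distance between cover_seat and beaker_rim below 0.007 m and z of cover_seat in the frame of beaker_rim between -0.003 and 0.003 m and angle between the z axis of cover_seat and the z axis of beaker_rim, either way round below 0.06 rad and angle between beaker_rim's own z axis and vertical below 0.06 rad and contact force between cover and the fingers below 0.1 N and distance between tray_far_corner and stack_far_corner below 0.008 m), for 0.2 s.
2. the lug corner of the top tray is raised 15 mm or more by the fingers while the opposite corner is still down on the stack (within 10 mm of its place) (z of tray_lug in the frame of stack above 0.06 m and distance between tray_far_corner and stack_far_corner below 0.01 m and contact force between tray and the fingers above 0.5 N), for 0.1 s.
At the end, for the whole second after the job is handed in: The fingers hold the top tray still: its centre more than 140 mm above the bench and within 50 mm (horizontally) of the mat's centre, level within 0.2 rad; the cover is seated on the upright beaker (axis within 7 mm, height within 3 mm, level within 0.06 rad) and untouched (horizontal distance between cover_seat and beaker_rim below 0.007 m and z of cover_seat in the frame of beaker_rim between -0.003 and 0.003 m and angle between the z axis of cover_seat and the z axis of beaker_rim, either way round below 0.06 rad and angle between beaker_rim's own z axis and vertical below 0.06 rad and contact force between cover and the fingers below 0.1 N and height (world z) of tray_center above 0.14 m and horizontal distance between tray_center and mat_center below 0.05 m and angle between tray_center's own z axis and vertical below 0.2 rad and contact force between tray and the fingers above 0.5 N and linear speed of tray below 0.03 m/s); the arm keeps its last pose, push and grip.
It fails at once if the beaker is pushed more than 30 mm (distance of beaker from where it was at the start of the episode above 0.03 m).
It fails at once if a bystander (bottle, jar, dish, box, spatula or cup) is moved more than 40 mm (distance of any of reagent, squeeze, jar, dish, gloves, spatula, cup from where it was at the start of the episode above 0.04 m).
It also fails if it takes over 61 s, if anything falls off the work surface, if the arm or the gripper's body presses on something with over 40 N, if the wrist force passes 120 N, or if a joint passes its speed limit or range.

## Working session

There is one attempt and no reset: what is moved stays moved. The work goes in short steps, Python scripts to look and compute and a shell command to move; the robot and the scene stay as the last step left them, time stands still between calls to the robot, and variables do not carry over. Pictures are saved under pics/ and viewed, at most 10 in all, crops included, and the job is handed in when it is done.

```bash
mkdir -p pics; python3 - <<'E'
from plant import manip
import cv2,numpy as np
for n in("scene","top"):
    im=manip.read_camera(n);cv2.imwrite(f"pics/{n}0.png",im[...,::-1])
    c=manip.get_calibration(n);print(n,c["fovy"],c["cx"],c["cy"],c["dist"],np.round(c["pose"],3).tolist())
s=manip.sense();print(s["tcp_pos"],np.round(s["ee_rot"],3).tolist(),s["grip_width"],s["time"])
E
```

```text
scene 55.3721081529717 278.542666780176 208.44332153867794 [-0.09483176  0.          0.          0.          0.        ] [[0.744, 0.441, -0.503, 1.091], [0.668, -0.47, 0.577, -0.595], [0.018, -0.765, -0.644, 0.783], [0.0, 0.0, 0.0, 1.0]]
top 43.950474133238096 280.2216357217151 209.01621613187692 [0.02276319 0.         0.         0.         0.        ] [[-0.005, -0.984, 0.178, 0.298], [-1.0, 0.007, 0.008, -0.002], [-0.009, -0.178, -0.984, 1.359], [0.0, 0.0, 0.0, 1.0]]
[0.15221391 0.52777325 0.20960306] [[-0.961, 0.277, -0.001], [0.277, 0.961, -0.002], [-0.0, -0.002, -1.0]] 0.08550275698523337 0.1
```

View pics/top0.png

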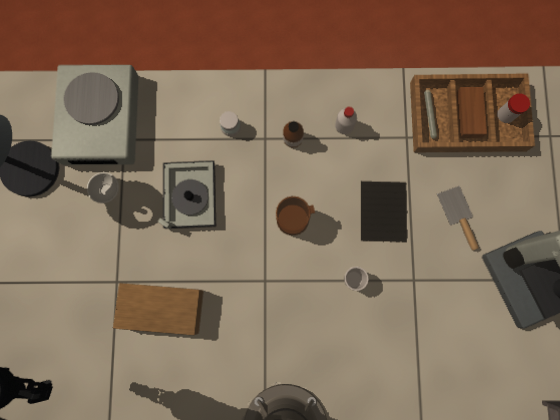

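View pics/scene0.png

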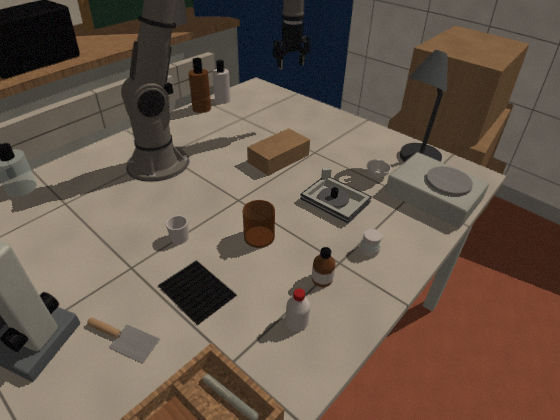

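Top view: tray stack around (190,195), lug near (167,222), beaker (293,216) with spout right, mat (384,211), cup (357,280), reagent (293,133), squeeze (346,120), jar (229,124), glove box (158,309), dish by (102,187). The scene view shows the knob at about (335,193).

```bash
cat > h.py <<'E'
import cv2,numpy as np
from plant import manip
def K(n):
    c=manip.get_calibration(n);f=210/np.tan(np.radians(c["fovy"]/2))
    return np.array([[f,0,c["cx"]],[0,f,c["cy"]],[0,0,1]]),np.array(c["dist"]),np.array(c["pose"])
def ray(n,px):
    k,d,P=K(n);u=cv2.undistortPoints(np.array(px,float).reshape(-1,1,2),k,d).reshape(-1,2)
    return P[:3,3],np.c_[u,np.ones(len(u))]@P[:3,:3].T
def plane(n,px,z):
    o,r=ray(n,px);return o+r*((z-o[2])/r[:,2])[:,None]
def proj(n,X):
    k,d,P=K(n);R=P[:3,:3].T
    return cv2.projectPoints(np.array(X,float).reshape(-1,1,3),cv2.Rodrigues(R)[0],-R@P[:3,3],k,d)[0].reshape(-1,2)
def tri(a,b):
    o1,r1=ray("top",a);o2,r2=ray("scene",b);A=np.c_[r1[0],-r2[0]];t=np.linalg.lstsq(A,o2-o1,rcond=None)[0]
    p,q=o1+t[0]*r1[0],o2+t[1]*r2[0];return (p+q)/2,np.linalg.norm(p-q)
def crop(n,x,y,w,h,s,out,im=None):
    im=manip.read_camera(n) if im is None else im
    cv2.imwrite(out,cv2.resize(im[y:y+h,x:x+w,::-1],None,fx=s,fy=s,interpolation=cv2.INTER_CUBIC))
E
python3 - <<'E'
from h import *
t=cv2.imread("pics/top0.png")[...,::-1];s=cv2.imread("pics/scene0.png")[...,::-1]
a=cv2.resize(t[155:240,155:235],None,fx=7,fy=7,interpolation=cv2.INTER_CUBIC)[:590,:400*2]
cv2.imwrite("pics/a.png",a[...,::-1])
b=cv2.resize(s[155:260,230:380],None,fx=5,fy=5,interpolation=cv2.INTER_CUBIC)
cv2.imwrite("pics/b.png",b[...,::-1])
# mat
def blob(m,lo):
    n,l,st,c=cv2.connectedComponentsWithStats(m.astype(np.uint8));
    return [(st[i].tolist(),np.round(c[i],1).tolist()) for i in range(1,n) if st[i,4]>lo]
m=np.zeros(t.shape[:2],np.uint8);m[170:250,350:420]=(t[170:250,350:420].max(2)<50)
cn=max(cv2.findContours(m,0,2)[0],key=cv2.contourArea)
r=cv2.minAreaRect(cn);print("mat",r,plane("top",[r[0]],.005),plane("top",cv2.boxPoints(r),.005).round(3).tolist())
E
```

```text
mat ((383.5, 211.5), (59.0, 45.0), 90.0) [[ 0.53522904 -0.26352034  0.005     ]] [[0.615, -0.207, 0.005], [0.614, -0.326, 0.005], [0.457, -0.319, 0.005], [0.457, -0.202, 0.005]]
```

View pics/a.png

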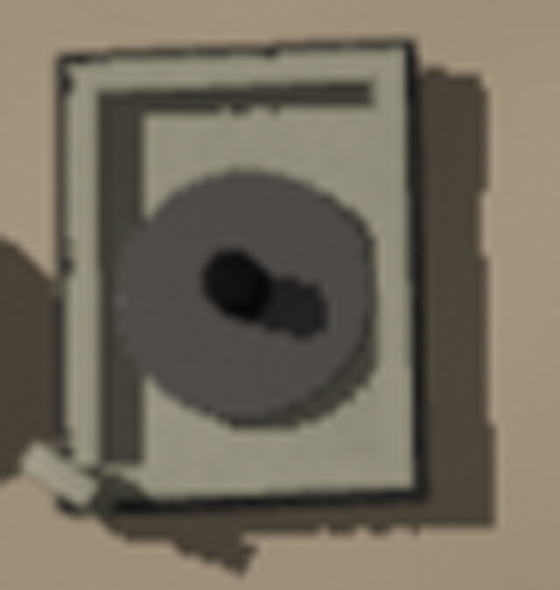

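View pics/b.png

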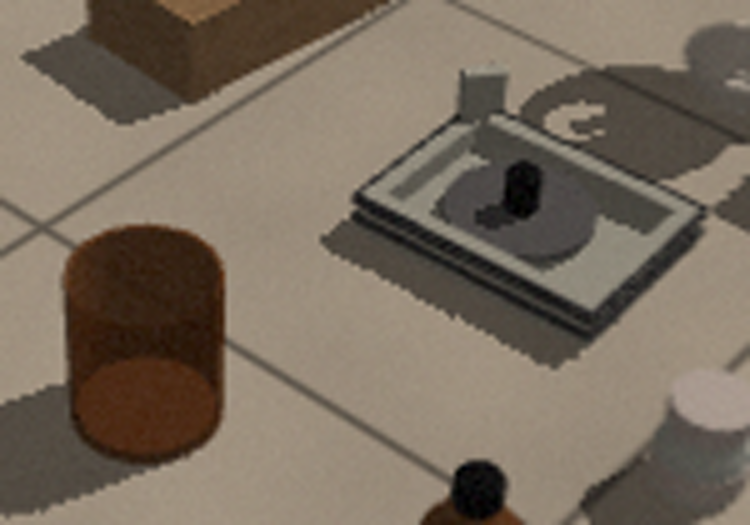

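The crops show the tray outline at corners (60,58),(412,42),(425,495),(62,508) in crop a, the disc centred near (245,293), the knob at (237,285) and the lug top around (58,473). In crop b, the beaker rim spans (63..225, y≈268).

```bash
python3 - <<'E'
from h import *
t=cv2.imread("pics/top0.png")[...,::-1].astype(int);s=cv2.imread("pics/scene0.png")[...,::-1].astype(int)
def big(m):
    cn=max(cv2.findContours(m.astype(np.uint8),0,1)[0],key=cv2.contourArea);return cn
def win(m,x0,x1,y0,y1):
    o=np.zeros(m.shape,bool);o[y0:y1,x0:x1]=m[y0:y1,x0:x1];return o
c=lambda p:np.array(p)/7+[154.5,154.5]
C=plane("top",c([[60,58],[412,42],[425,495],[62,508]]),.029);print("tray corners",C.round(4).tolist(),C.mean(0))
x=C[0]+C[1]-C[2]-C[3];y=C[0]+C[3]-C[1]-C[2];print("yaw",np.degrees([np.arctan2(x[1],x[0]),np.arctan2(-y[0],y[1])]))
print("lug",plane("top",c([[60,474]]),.061))
# disc
# knob masks
for n,im,w in(("top",t,(180,205,185,205)),("scene",s,(325,342,184,202))):
    m=win(im.max(2)<(30 if n=="top" else 35),*w);cn=big(m);M=cv2.moments(cn);p=[M["m10"]/M["m00"],M["m01"]/M["m00"]];print("knob",n,p,cv2.boundingRect(cn),plane(n,[p],.036))
d=win((abs(t[...,0]-t[...,2])<14)&(t.max(2)<100)&(t.max(2)>50),170,212,178,217)
cn=big(d);print("disc",cv2.fitEllipse(cn),plane("top",[cv2.fitEllipse(cn)[0]],.022))
# beaker top view
b=win((t[...,0]-t[...,2]>35)&(t[...,0]<150),270,320,190,240)
cn=big(b);print("beaker",cv2.boundingRect(cn),cv2.fitEllipse(cn))
b=win((s[...,0]-s[...,2]>25)&(s[...,0]<140),238,280,198,250)
cn=big(b);print("beakerS",cv2.boundingRect(cn),cv2.fitEllipse(cn))
cv2.imwrite("pics/c.png",np.hstack([cv2.resize(t[185:245,265:325,::-1].astype(np.uint8),None,fx=6,fy=6,interpolation=2),cv2.resize(s[195:255,235:285,::-1].astype(np.uint8),None,fx=6,fy=6,interpolation=2)]))
E
```

```text
tray corners [[0.6655, 0.3173, 0.029], [0.6709, 0.1845, 0.029], [0.4979, 0.1767, 0.029], [0.4939, 0.3106, 0.029]] [0.58205169 0.24726636 0.029     ]
yaw [2.4258922  1.99972266]
lug [[0.50161895 0.30420668 0.061     ]]
knob top [188.8395061728395, 195.5] (185, 191, 9, 10) [[0.57533323 0.24562144 0.036     ]]
knob scene [333.86039886039885, 192.63817663817662] (330, 187, 8, 12) [[0.58014832 0.2457769  0.036     ]]
disc ((187.17318725585938, 197.34896850585938), (39.29670715332031, 42.503814697265625), 101.15372467041016) [[0.57333893 0.2524898  0.022     ]]
beaker (276, 195, 39, 39) ((293.0962219238281, 213.94943237304688), (35.17926025390625, 39.68782043457031), 43.73495101928711)
beakerS (242, 199, 34, 49) ((258.6007080078125, 222.80799865722656), (34.0406379699707, 50.77325439453125), 177.57254028320312)
```

View pics/c.png

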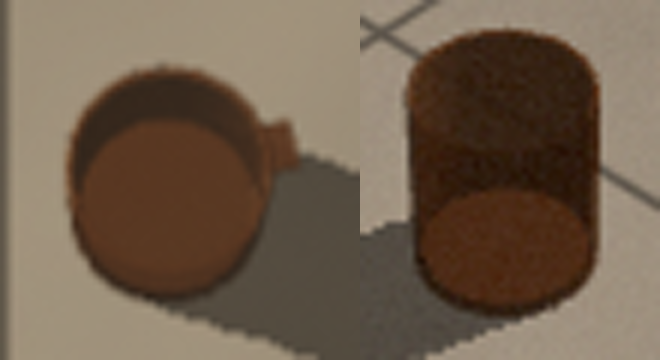

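```bash
python3 - <<'E'
from h import *
a,b=[292.8,212.7],[258.5,209.7]
print("rim",plane("top",[a],.1),plane("scene",[b],.1),tri(a,b))
c=lambda p:np.array(p)/5+[229.5,154.5]
print("tray by scene",plane("scene",c([[590,322],[706,212],[488,112],[353,200]]),.029).round(4).tolist(),plane("scene",c([[590,322],[706,212],[488,112],[353,200]]),.029).mean(0))
E
python3 -m crank '0 0 0 .0425 -.0282 0 100;0 0 0 .0425 -.0282 0 100;0 0 0 .0425 -.0282 0 100;0 0 0 .0425 -.0282 0 100;0 0 0 .0425 -.0282 0 100;0 0 0 .0425 -.0282 0 100;0 0 0 .0425 -.0282 0 100;0 0 0 .0425 -.0282 0 100;0 0 0 .0425 -.0282 0 100;0 0 0 .0425 -.0282 0 100;0 0 0 0 0 0 100' 30
```

```text
rim [[ 0.51706894 -0.02301326  0.1       ]] [[ 0.52174195 -0.0233732   0.1       ]] (array([ 0.51849096, -0.02202679,  0.09701785]), np.float64(0.002734693435750468))
tray by scene [[0.6763, 0.1807, 0.029], [0.6708, 0.3146, 0.029], [0.5101, 0.3066, 0.029], [0.5052, 0.1747, 0.029]] [0.59060198 0.24415545 0.029     ]
time: 1.48
tcp_pos: [0.5809, 0.24, 0.2093]
ee_rot: [[-0.958, 0.286, 0.001], [0.286, 0.958, -0.005], [-0.002, -0.005, -1.0]]
ft_force: [-0.1, -0.4, -0.9]
grip_width: 0.0855
finger_force: 0.0
```

```bash
python3 -m crank '0 0 0 -.0035 .0055 -.05 100;0 0 0 0 0 -.05 100;0 0 0 0 0 -.045 100;0 0 0 0 0 -.025 100;0 0 0 0 0 -.011 100;0 0 0 0 0 0 100;0 0 0 0 0 0 20;0 0 0 0 0 0 20;0 0 0 0 0 0 20;0 0 0 0 0 0 20;0 0 0 0 0 0 20' 20
```

```text
time: 2.85
tcp_pos: [0.5739, 0.252, 0.0297]
ee_rot: [[-0.961, 0.277, 0.0], [0.277, 0.961, 0.0], [-0.0, 0.0, -1.0]]
ft_force: [-0.2, 0.1, 0.3]
grip_width: 0.0166
finger_force: 0.3
```

```bash
python3 - <<'E'
from h import *
t=manip.read_camera("top");s=manip.read_camera("scene")
r=lambda im:cv2.resize(im[...,::-1],None,fx=5,fy=5,interpolation=2)
cv2.imwrite("pics/d.png",np.hstack([r(t[155:235,155:230]),r(s[140:220,295:375])]))
print(manip.sense()["tcp_pos"],manip.sense()["grip_width"])
E
```

```text
[0.5739565  0.2519934  0.02973735] 0.01721072390904951
```

View pics/d.png

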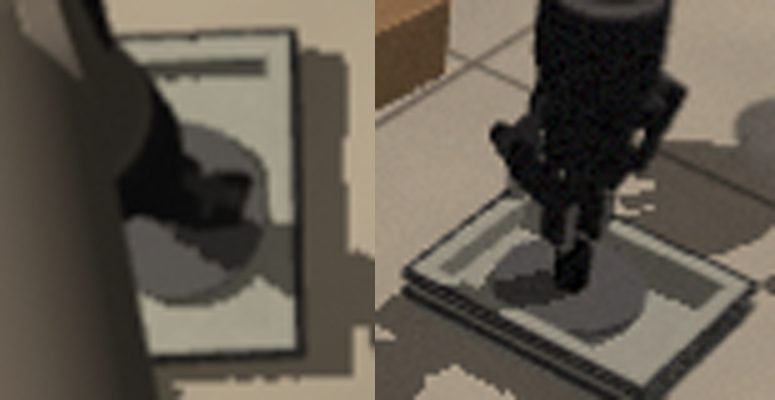

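The picture shows the fingers shut beside the knob (its visible part at scene px ≈(334,193)), not around it; I'll check against projections.

```bash
python3 - <<'E'
from h import *
s=manip.sense();p=s["tcp_pos"];R=s["ee_rot"]
for n,o in(("tip",0),("grasp",.019),("body",.073)):
    q=p-R[:,2]*o
    print(n,"scene crop",(proj("scene",[q])-[295,140]+.5)*5+[375,0],"top crop",(proj("top",[q])-[155,155]+.5)*5)
for q in([.577,.2457,.036],[.577,.2457,.05],[.577,.2457,.022],[.592,.244,.036]): print(q,(proj("scene",[q])-[295,140]+.5)*5+[375,0],(proj("top",[q])-[155,155]+.5)*5)
E
```

```text
tip scene crop [[568.49811118 264.99064091]] top crop [[161.6046122  210.10887902]]
grasp scene crop [[571.74409703 240.42904937]] top crop [[154.75060664 202.66024292]]
body scene crop [[581.28010337 167.93144685]] top crop [[134.17985274 180.30666878]]
[0.577, 0.2457, 0.036] [[567.56384991 263.5825617 ]] [[171.63017182 201.86067287]]
[0.577, 0.2457, 0.05] [[569.96488259 245.3847486 ]] [[166.67828246 196.28069   ]]
[0.577, 0.2457, 0.022] [[565.19313826 281.51933999]] [[176.48194937 207.3280062 ]]
[0.592, 0.244, 0.036] [[585.87350976 275.19625345]] [[175.64521466 173.63958468]]
```

```bash
python3 -m crank '0 0 0 0 0 0 10;0 0 0 0 0 0 10;0 0 0 0 0 0 10' 20
```

```text
time: 3.32
tcp_pos: [0.5741, 0.2518, 0.0298]
ee_rot: [[-0.961, 0.277, 0.0], [0.277, 0.961, -0.0], [-0.0, -0.0, -1.0]]
ft_force: [-0.5, -0.2, 2.2]
grip_width: 0.0085
finger_force: 1.1
```

```bash
python3 -m crank '0 0 0 0 0 .05 10;0 0 0 0 .03 .05 100;0 0 0 -.02 .05 .02 100;0 0 0 -.02 .05 .0 100;0 0 0 0 0 0 100' 20; python3 - <<'E'
from h import *
t=manip.read_camera("top");s=manip.read_camera("scene")
cv2.imwrite("pics/t2.png",t[...,::-1]);cv2.imwrite("pics/s2.png",s[...,::-1])
r=lambda im:cv2.resize(im[...,::-1],None,fx=5,fy=5,interpolation=2)
cv2.imwrite("pics/e.png",np.hstack([r(t[155:235,155:230]),r(s[140:220,295:375])]))
print(manip.sense()["tcp_pos"],manip.sense()["grip_width"])
E
```

```text
time: 3.95
tcp_pos: [0.5286, 0.3906, 0.1491]
ee_rot: [[-0.964, 0.265, -0.004], [0.265, 0.964, 0.006], [0.005, 0.005, -1.0]]
ft_force: [-0.4, 0.4, 0.2]
grip_width: 0.0798
finger_force: 0.0
[0.53302253 0.38270791 0.14886462] 0.08555565340014967
```

View pics/e.png

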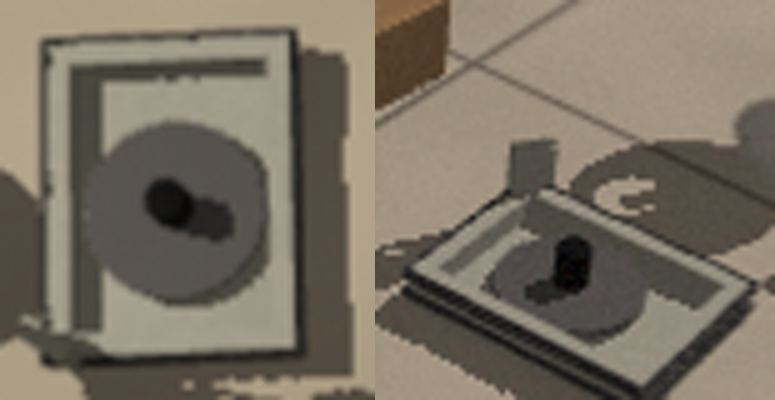

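Knob and tray are unchanged (top px ≈(188.5,195.5), scene px ≈(334,193)): the fingers seem to have shut above the knob. I'll check where the shut tips really are, numerically.

```bash
python3 -m crank '0 0 0 0 0 0 0;0 0 0 0 0 0 0;0 0 0 0 0 0 0;0 0 0 0 0 0 0;0 0 0 0 0 0 0;0 0 0 0 0 0 0' 20; python3 - <<'E'
from h import *
s=manip.read_camera("scene");cv2.imwrite("pics/s3.png",s[...,::-1]);S=manip.sense();p=S["tcp_pos"];print(p,S["grip_width"])
q=proj("scene",[p,p+[0,0,.019],p+[0,0,.073]]);print(q)
x,y=q[0].astype(int);m=s.max(2)<60
for r in range(y-40,y+8): print(r,''.join('#' if v else '.' for v in m[r,x-30:x+30]))
E
```

```text
time: 4.8
tcp_pos: [0.5339, 0.3821, 0.1496]
ee_rot: [[-0.961, 0.277, 0.0], [0.277, 0.961, 0.0], [0.0, 0.0, -1.0]]
ft_force: [0.2, -0.1, 0.2]
grip_width: 0.0001
finger_force: 0.0
[0.53385262 0.3820409  0.1496007 ] -0.0002947191573118615
[[351.02251521 138.60993197]
 [351.8072713  133.2944646 ]
 [354.10378037 117.65062478]]
98 #####################.....#######################...........
99 #####################.....#######################...........
100 #####################....########################...........
101 #####################...#########################...........
102 ...#################....###########################.........
103 .....###############....#############################.......
104 ........############....##############################......
105 ...........#########....#############################.......
106 .............#######...##############################.......
107 ................####..##############################........
108 .................###.###############################........
109 ..................#################################........
[... 1641 characters left out ...]
..................................................
136 ............................................................
137 ............................................................
138 ............................................................
139 ............................................................
140 ............................................................
141 ............................................................
142 ............................................................
143 ............................................................
144 ............................................................
145 ............................................................
```

```bash
python3 - <<'E'
from h import *
s=cv2.imread("pics/s3.png").astype(int).max(2)
for r in range(128,146): print(r,*s[r,340:366])
E
```

```text
128 161 161 163 160 159 162 161 160 127 37 7 12 12 43 63 46 46 53 129 162 162 160 164 162 162 164
129 162 159 160 160 158 163 161 161 128 29 17 18 18 43 61 49 52 65 130 162 161 159 164 158 162 163
130 162 161 162 163 161 161 159 157 121 19 17 16 24 42 61 46 44 81 136 161 163 163 161 161 162 162
131 162 160 158 162 164 161 153 143 110 46 5 14 24 46 60 49 57 115 152 162 162 163 160 161 159 160
132 160 159 161 158 157 147 137 128 129 107 48 17 28 56 59 47 81 137 161 162 161 160 163 159 162 161
133 160 163 157 151 138 129 133 143 152 151 120 70 50 60 57 62 106 143 160 160 161 159 158 163 162 160
134 159 157 143 130 130 139 150 156 162 162 155 127 102 95 106 131 145 154 161 159 158 162 161 160 159 162
135 152 135 126 135 146 152 161 162 166 164 164 161 148 143 150 160 160 161 163 162 161 157 162 163 163 161
136 127 131 143 154 159 159 165 163 164 165 163 161 163 164 160 162 160 165 161 162 161 161 162 163 164 162
137 135 151 159 162 167 165 165 163 165 163 164 165 161 163 163 160 164 163 160 163 161 162 162 161 161 164
138 156 161 161 165 165 165 164 160 163 164 165 165 161 165 164 161 165 160 163 161 161 162 164 165 162 163
139 165 162 167 167 167 166 165 163 165 162 164 163 164 164 163 164 164 163 163 163 164 160 163 165 164 164
140 166 167 166 164 166 164 164 165 166 166 165 161 164 164 163 165 165 163 161 162 164 164 166 163 166 163
141 165 167 164 163 165 164 165 165 164 166 163 165 162 163 164 163 164 165 163 165 164 162 165 165 165 164
142 166 164 165 164 164 163 166 163 166 163 164 163 163 164 165 165 163 164 165 167 165 166 166 165 167 166
143 165 167 165 166 164 165 163 164 166 165 166 164 161 162 162 165 161 162 164 166 165 163 163 164 164 166
144 167 163 166 165 164 164 164 163 164 167 164 163 163 161 162 162 162 163 165 164 163 164 163 167 164 163
145 164 164 166 165 164 164 164 164 164 164 167 161 163 165 163 163 162 161 162 164 164 163 163 163 164 164
```

The shut tips appear about 20 mm above the reported TCP (rows end at 134, against 139 predicted for the TCP itself). That also fits the 2 N push felt on the knob's top, so I'll go lower, gradually.

```bash
python3 -m crank '0 0 0 .0143 -.0453 0 100;0 0 0 .0143 -.0453 0 100;0 0 0 .0144 -.0454 0 100;0 0 0 0 0 -.0476 100;0 0 0 0 0 -.05 100;0 0 0 0 0 -.025 100;0 0 0 0 0 -.015 100;0 0 0 0 0 0 100' 20; python3 -m crank '0 0 0 0 0 0 60;0 0 0 0 0 0 30;0 0 0 0 0 0 15;0 0 0 0 0 0 15;0 0 0 0 0 0 15;0 0 0 0 0 0 15'
```

```text
time: 5.85
tcp_pos: [0.5764, 0.2458, 0.0113]
ee_rot: [[-0.961, 0.277, -0.001], [0.277, 0.961, -0.001], [0.001, -0.001, -1.0]]
ft_force: [0.4, 0.1, -0.0]
grip_width: 0.0855
finger_force: 0.0
time: 6.6
tcp_pos: [0.5774, 0.2463, 0.0128]
ee_rot: [[-0.961, 0.277, 0.001], [0.277, 0.961, 0.001], [-0.001, 0.001, -1.0]]
ft_force: [-1.9, 0.1, 5.9]
grip_width: 0.0212
finger_force: 20.1
```

```bash
python3 -m crank '0 0 0 0 0 0 60;0 0 0 0 0 0 60;0 0 10 0 0 0 60;0 0 10 0 0 0 60;0 0 10 0 0 0 60;0 0 10 0 0 0 60;0 0 10 0 0 0 60;0 0 10 0 0 0 60;0 0 10 0 0 0 60;0 0 1.5 0 0 0 60;0 0 0 0 0 0 60' 20; python3 -m crank '0 0 0 0 0 0 30;0 0 0 0 0 0 10;0 0 0 0 0 0 10;0 0 0 0 0 0 10;0 0 0 0 0 0 10;0 0 0 0 0 0 10' 30;python3 -m crank '0 0 0 0 0 .01 10;0 0 0 0 0 .03 10;0 0 0 0 0 .05 10;0 0 0 0 0 .05 10;0 0 0 0 0 0 10;0 0 0 0 0 0 10'
```

```text
time: 7.98
tcp_pos: [0.5767, 0.2457, 0.0116]
ee_rot: [[-0.57, -0.822, -0.001], [-0.822, 0.57, -0.0], [0.001, 0.0, -1.0]]
ft_force: [-0.1, 0.6, -0.8]
grip_width: 0.0512
finger_force: 0.0
time: 8.72
tcp_pos: [0.5769, 0.2461, 0.0121]
ee_rot: [[-0.568, -0.823, 0.0], [-0.823, 0.568, 0.0], [-0.0, 0.0, -1.0]]
ft_force: [-0.3, 1.2, 1.4]
grip_width: 0.0208
finger_force: 29.5
time: 9.48
tcp_pos: [0.5764, 0.2457, 0.1518]
ee_rot: [[-0.568, -0.823, -0.001], [-0.823, 0.568, -0.0], [0.001, 0.0, -1.0]]
ft_force: [0.8, 0.5, -1.5]
grip_width: 0.0205
finger_force: 29.4
```

```bash
python3 -m crank '0 0 0 -.0096 -.0449 0 10;0 0 0 -.0096 -.0449 0 10;0 0 0 -.0096 -.0449 0 10;0 0 0 -.0096 -.0449 0 10;0 0 0 -.0096 -.0449 0 10;0 0 0 -.0097 -.0448 0 10;0 0 0 0 0 -.025 10;0 0 0 0 0 -.0 10;0 0 0 0 0 0 10;0 0 0 0 0 0 10'
python3 - <<'E'
from h import *
t=manip.read_camera("top");s=manip.read_camera("scene");cv2.imwrite("pics/s4.png",s[...,::-1]);cv2.imwrite("pics/t4.png",t[...,::-1])
r=lambda im:cv2.resize(im[...,::-1],None,fx=6,fy=6,interpolation=2)
cv2.imwrite("pics/f.png",np.hstack([r(t[180:245,262:327]),r(s[170:255,228:295])[:390*2]][1:]))
p=manip.sense()["tcp_pos"];print(p, "disc under", proj("scene",[p+[0,0,.005]])) 
E
```

```text
time: 10.72
tcp_pos: [0.5198, -0.0223, 0.1275]
ee_rot: [[-0.566, -0.824, 0.001], [-0.824, 0.566, 0.0], [-0.001, -0.001, -1.0]]
ft_force: [-0.4, -0.5, -0.7]
grip_width: 0.0205
finger_force: 29.5
[ 0.51973977 -0.0226718   0.12757517] disc under [[257.95401326 199.62967033]]
```

View pics/f.png

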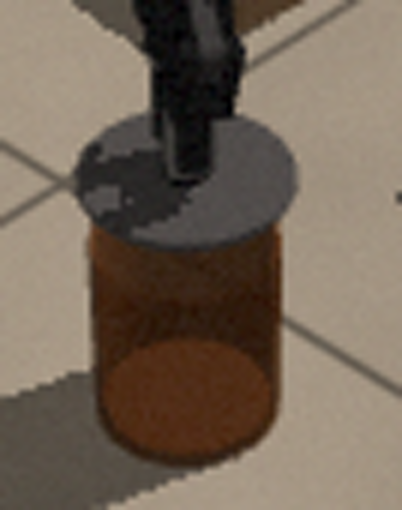

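The grey disc is held level over the beaker (disc centred at about (186,177), beaker walls 89..281, centre 185, in the crop).

```bash
python3 - <<'E'
from h import *
s=cv2.imread("pics/s4.png")[...,::-1].astype(int)
s0=cv2.imread("pics/scene0.png")[...,::-1].astype(int)
print("disc",plane("scene",[[258.5,199.0]],.1375))
# beaker rim outline fit from first picture: upper contour points only
m=np.zeros(s.shape[:2],np.uint8);m[198:250,238:280]=((s0[...,0]-s0[...,2]>20)&(s0[...,0]<150))[198:250,238:280]
c=max(cv2.findContours(m,0,1)[0],key=cv2.contourArea).reshape(-1,2).astype(float)
from scipy.optimize import least_squares
def fit(n,px,z,r):
    P=plane(n,px,z)[:,:2];o=least_squares(lambda v:np.hypot(*(P-v).T)-r,P.mean(0),loss="soft_l1",f_scale=.001);return o.x,np.sqrt(np.mean(o.fun**2))
print("rim scene",fit("scene",c[c[:,1]<209],.1,.0435))
d=(abs(s[...,0]-s[...,2])<16)&(s.max(2)<105);m[:]=0;m[185:213,238:280]=d[185:213,238:280]
c=max(cv2.findContours(m,0,1)[0],key=cv2.contourArea).reshape(-1,2).astype(float)
k=(c[:,1]>200)|(abs(c[:,0]-258)>12)
print("disc lower edge",fit("scene",c[(c[:,1]>203)],.1325,.0485),fit("scene",c[(c[:,1]<197)&(abs(c[:,0]-258)>7)&(c[:,1]>187)],.1375,.0485))
t=cv2.imread("pics/top0.png")[...,::-1].astype(int);m[:]=0;m[190:240,270:312]=((t[...,0]-t[...,2]>30)&(t[...,0]<150))[190:240,270:312]
c=max(cv2.findContours(m,0,1)[0],key=cv2.contourArea).reshape(-1,2).astype(float)
print("rim top",fit("top",c[(c[:,1]<213)&(c[:,0]<306)],.1,.0435))
E
```

```text
disc [[ 0.5232834  -0.02419335  0.1375    ]]
rim scene (array([ 0.51698878, -0.02544147]), np.float64(0.00927217341161648))
disc lower edge (array([ 0.51864538, -0.01916157]), np.float64(0.0010415092021106712)) (array([ 0.52487169, -0.02511964]), np.float64(0.0013269665744218464))
rim top (array([ 0.51665159, -0.02348488]), np.float64(0.000842982359140822))
```

```bash
python3 -m crank '0 0 0 -.0015 0 -.012 10;0 0 0 0 0 -.008 10;0 0 0 0 0 -.005 10;0 0 0 0 0 0 10;0 0 0 0 0 0 10';python3 -m crank '0 0 0 0 0 -.003 10;0 0 0 0 0 -.002 10;0 0 0 0 0 -.002 10;0 0 0 0 0 0 10;0 0 0 0 0 0 10'
```

```text
time: 11.45
tcp_pos: [0.5179, -0.0233, 0.1022]
ee_rot: [[-0.568, -0.823, 0.0], [-0.823, 0.568, 0.0], [-0.0, -0.0, -1.0]]
ft_force: [1.4, 0.0, -1.4]
grip_width: 0.0205
finger_force: 29.5
time: 12.08
tcp_pos: [0.5177, -0.0233, 0.095]
ee_rot: [[-0.568, -0.823, 0.0], [-0.823, 0.568, 0.0], [-0.0, 0.0, -1.0]]
ft_force: [-0.3, 0.1, -0.3]
grip_width: 0.0207
finger_force: 29.6
```

```bash
python3 -m crank '0 0 0 0 0 -.001 10;0 0 0 0 0 0 10;0 0 0 0 0 0 25;0 0 0 0 0 0 40;0 0 0 0 0 0 60;0 0 0 0 0 0 60;0 0 0 0 0 .02 60;0 0 0 0 0 .05 60;0 0 0 0 0 .05 60;0 0 0 .0 .05 0 60;0 0 0 0 .05 0 60;0 0 0 0 .05 0 60;0 0 0 0 0 0 60'
python3 - <<'E'
from h import *
t=manip.read_camera("top");s=manip.read_camera("scene")
r=lambda im:cv2.resize(im[...,::-1],None,fx=6,fy=6,interpolation=2)
cv2.imwrite("pics/g.png",np.hstack([r(t[175:250,258:323]),r(s[180:255,228:293])]))
print(manip.sense()["tcp_pos"])
E
```

```text
time: 13.7
tcp_pos: [0.5164, 0.1334, 0.2137]
ee_rot: [[-0.559, -0.829, -0.001], [-0.829, 0.559, 0.004], [-0.003, 0.003, -1.0]]
ft_force: [-0.7, -0.1, -0.9]
grip_width: 0.051
finger_force: 0.0
[0.51754024 0.12682172 0.21366081]
```

View pics/g.png

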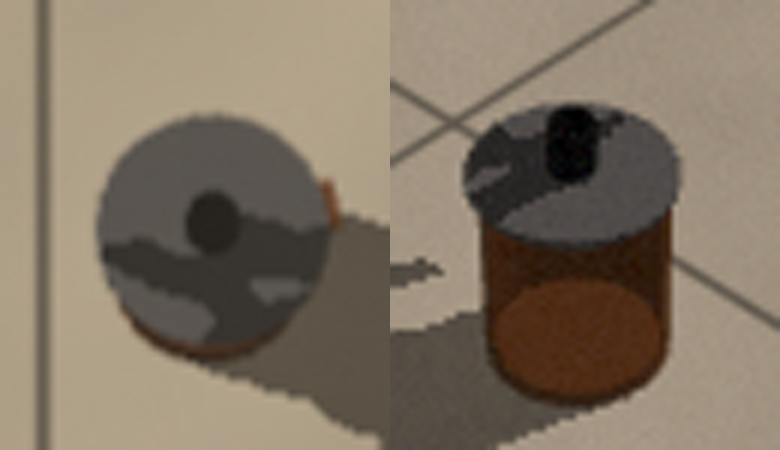

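The cover sits level on the beaker: disc centre col 572 against beaker 576 in the scene crop, with a small even overhang in the top view. Next the lug.

```bash
python3 -m crank '0 0 0 -.005 .059 0 60;0 0 0 -.005 .059 0 60;0 0 0 -.005 .059 0 60;0 0 0 0 0 -.05 60;0 0 0 0 0 -.05 60;0 0 0 0 0 -.04 60;0 0 0 0 0 0 60;0 0 0 0 0 0 60' 40; python3 -m crank '0 0 0 0 0 -.03 60;0 0 0 0 0 -.02 60;0 0 0 0 0 -.01 60;0 0 0 0 0 0 60;0 0 0 0 0 0 60'
```

```text
time: 14.8
tcp_pos: [0.5046, 0.3033, 0.0757]
ee_rot: [[-0.569, -0.822, 0.003], [-0.822, 0.569, 0.001], [-0.002, -0.002, -1.0]]
ft_force: [0.5, 0.2, 0.7]
grip_width: 0.0511
finger_force: 0.0
time: 15.42
tcp_pos: [0.504, 0.3044, 0.0156]
ee_rot: [[-0.568, -0.823, 0.003], [-0.823, 0.568, 0.002], [-0.003, -0.001, -1.0]]
ft_force: [0.4, 0.3, 0.5]
grip_width: 0.0516
finger_force: 0.0
```

```bash
python3 -m crank '0 0 0 -.001 -.0005 -.001 30;0 0 0 0 0 0 10;0 0 0 0 0 0 0;0 0 0 0 0 0 0;0 0 0 0 0 0 0;0 0 0 0 0 0 0' 20; python3 -c "
from plant import manip
s=manip.sense();print(s['tcp_pos'],s['ft_force'],s['ft_torque'],s['grip_width'])"
```

```text
time: 16.18
tcp_pos: [0.5021, 0.3031, 0.0134]
ee_rot: [[-0.568, -0.823, 0.001], [-0.823, 0.568, 0.0], [-0.0, -0.001, -1.0]]
ft_force: [0.4, -1.5, 4.3]
grip_width: 0.0116
finger_force: 22.9
[0.50212515 0.30311489 0.01342283] [ 0.3740108  -1.52676364  4.3000502 ] [-0.23565997 -0.00222054  0.01616663] 0.011640241067142532
```

```bash
python3 -m crank '0 0 0 0 0 0 0;0 0 0 0 0 0 0;.57 .82 0 0 0 .0034 0;.57 .82 0 0 0 .0034 0;.57 .82 0 0 0 .0034 0;.57 .82 0 0 0 .0034 0;.57 .82 0 0 0 .0035 0;.57 .82 0 0 0 .0035 0;.28 .41 0 0 0 .0018 0;0 0 0 0 0 0 0;0 0 0 0 0 0 0' 100
```

```text
time: 17.55
tcp_pos: [0.5022, 0.3039, 0.0363]
ee_rot: [[-0.568, -0.818, -0.091], [-0.823, 0.564, 0.066], [-0.002, 0.113, -0.994]]
ft_force: [0.5, 2.9, -1.3]
grip_width: 0.0101
finger_force: 98.9
```

```bash
python3 - <<'E'
from h import *
s=manip.read_camera("scene")
cv2.imwrite("pics/i.png",cv2.resize(s[130:230,290:380,::-1],None,fx=5.5,fy=5.5,interpolation=2))
E
```

```text
(no output)
```

View pics/i.png

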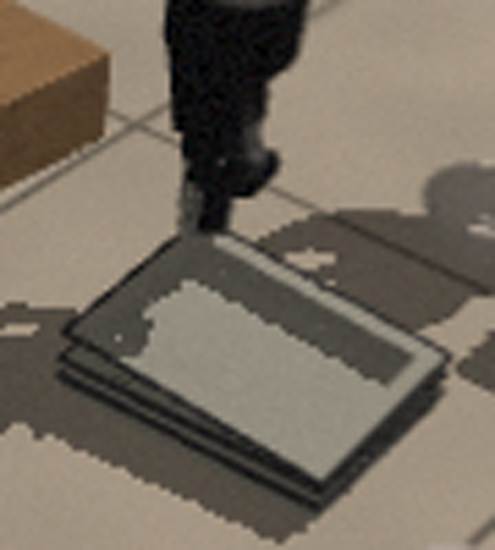

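The lug corner is up, held in the fingers near (205,215), while the far corner near (320,490) keeps its original spacing above the lower rims. Continuing the peel, then lifting.

```bash
python3 -m crank '.57 .82 0 0 0 .0034 0;.57 .82 0 0 0 .0034 0;.57 .82 0 0 0 .0034 0;.57 .82 0 0 0 .0034 0;.57 .82 0 0 0 .0034 0;0 0 0 0 0 .006 0;0 0 0 0 0 .008 0;0 0 0 0 0 .008 0;0 0 0 0 0 .01 0;0 0 0 0 0 .015 0;0 0 0 0 0 .03 0;0 0 0 0 0 .03 0;0 0 0 0 0 .03 0;0 0 0 0 0 0 0' 100
```

```text
time: 19.35
tcp_pos: [0.5035, 0.3045, 0.1932]
ee_rot: [[-0.568, -0.808, -0.157], [-0.823, 0.555, 0.117], [-0.007, 0.196, -0.981]]
ft_force: [0.3, -0.3, -1.7]
grip_width: 0.0104
finger_force: 99.0
```

```bash
python3 -m crank '-1.6 -2.3 0 0 0 .012 0;-1.6 -2.3 0 0 0 .012 0;-1.6 -2.3 0 0 0 .011 0;-1.6 -2.3 0 0 0 0 0;0 0 0 0 0 0 0' 100; python3 -m crank '0 0 0 -.002 -.02 0 0;0 0 0 -.0037 -.039 0 0;0 0 0 -.0037 -.039 0 0;0 0 0 -.0037 -.039 0 0;0 0 0 -.0037 -.039 0 0;0 0 0 -.0037 -.039 0 0;0 0 0 -.0037 -.039 0 0;0 0 0 -.0037 -.039 0 0;0 0 0 -.0037 -.039 0 0;0 0 0 -.0037 -.039 0 0;0 0 0 -.0037 -.039 0 0;0 0 0 -.0037 -.039 0 0;0 0 0 -.0037 -.039 0 0;0 0 0 -.0021 -.024 0 0;0 0 0 0 0 0 0;0 0 0 0 0 0 0'
python3 - <<'E'
from h import *
t=manip.read_camera("top").astype(int);s=manip.sense();print(s["tcp_pos"],s["ft_force"],s["q"])
s=manip.read_camera("scene");cv2.imwrite("pics/s5.png",s[...,::-1])
p=manip.sense()["tcp_pos"]
# predicted tray flange corners if rigid & level
c=np.array([p[0]+.0812,p[1]-.056]);a=np.radians(2.2);R=np.array([[np.cos(a),-np.sin(a)],[np.sin(a),np.cos(a)]])
F=[[*(c+R@[i*.087,j*.067]),p[2]+.016] for i,j in((1,1),(1,-1),(-1,-1),(-1,1))]
g=proj("scene",F);print("centre",c,g.round(1).tolist())
im=s[...,::-1].copy();cv2.polylines(im,[np.round(g).astype(int)],True,(0,0,255),1)
x0,y0=int(g[:,0].min())-40,max(0,int(g[:,1].min())-50)
cv2.imwrite("pics/j.png",cv2.resize(im[y0:y0+150,max(0,x0):x0+200],None,fx=4,fy=4,interpolation=2))
E
```

```text
time: 19.98
tcp_pos: [0.4995, 0.3056, 0.2252]
ee_rot: [[-0.563, -0.826, -0.004], [-0.826, 0.563, 0.004], [-0.001, 0.005, -1.0]]
ft_force: [0.3, 0.2, -0.5]
grip_width: 0.0103
finger_force: 98.9
time: 21.98
tcp_pos: [0.4526, -0.2083, 0.2242]
ee_rot: [[-0.568, -0.823, -0.005], [-0.823, 0.568, 0.004], [-0.001, 0.006, -1.0]]
ft_force: [-0.2, 0.5, -0.7]
grip_width: 0.0104
finger_force: 98.9
[ 0.45293255 -0.20774869  0.22426785] [-0.30791777 -0.2380593  -0.54297498] [ 0.28334514  0.20074621  0.13640711  1.62248343 -0.02971644  1.32584646
  2.96340779]
centre [ 0.53436773 -0.2634982 ] [[233.7, 217.5], [183.0, 253.4], [129.1, 213.3], [179.1, 184.2]]
```

```bash
python3 - <<'E'
from h import *
s=cv2.imread("pics/s5.png").astype(int)[...,::-1]
s0=cv2.imread("pics/scene0.png").astype(int)[...,::-1]
m=np.zeros(s.shape[:2],np.uint8);d=abs(s-s0).max(2)>25;m[170:290,110:250]=d[170:290,110:250]
c=max(cv2.findContours(m,0,2)[0],key=cv2.contourArea).reshape(-1,2)
for v in((1,0),(0,1),(-1,0),(.7,.7),(-.7,.7)):print(v,c[np.argmax(c@np.array(v))])
# cover/beaker changes vs picture after placing
h=cv2.resize(cv2.imread("pics/g.png")[:,390:],(65,75),interpolation=cv2.INTER_AREA).astype(int)[...,::-1]
print("cover region diff",np.median(abs(h-s[180:255,228:293]).max(2)),)
# knob
k=np.zeros_like(m);k[190:215,245:270]=(s.max(2)<30)[190:215,245:270];M=cv2.moments(k,True);print("knob",M["m10"]/M["m00"],M["m01"]/M["m00"],M["m00"])
h2=(h.max(2)<30)[10:35,17:42];M=cv2.moments(h2.astype(np.uint8),True);print("knob before",M["m10"]/M["m00"]+245,M["m01"]/M["m00"]+190,M["m00"])
E
```

```text
(1, 0) [235 219]
(0, 1) [184 255]
(-1, 0) [131 213]
(0.7, 0.7) [234 220]
(-0.7, 0.7) [131 215]
cover region diff 3.0
knob 257.7011494252874 203.88505747126436 87.0
knob before 257.73118279569894 203.63440860215053 93.0
```

Tray corners in the image fall within 2 px of the level prediction, and the cover hasn't moved. Handing in.

```bash
python3 -c "
from plant import manip
print(manip.finish_job())"
```

```text
the job is handed in; nothing more can be done
None
```

The job is handed in (no verdict was returned): the cover sits seated on the beaker, and the tray was peeled off by its lug and is held level over the drip mat, about 22 cm above the bench.

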